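# Park a carrying handle on the bench eye of a charging station

## Robot

A 6-joint arm with a two-finger parallel gripper is mounted at the origin on the work surface. World frame = base frame: x ahead of the robot, y to its left, z up, the work surface at z = 0. Lengths are in m, angles in rad, forces in N, time in s.
With the tool pointing down it reaches from about 0.25 to 0.85 m from the base axis. Payload 12.5 kg.
Tool frame: the origin (TCP) lies on the centre line of the jaws, within the pads' length; the fingertips stand 17 mm ahead of it and the grasp point (between the pads) lies 2 mm behind it; z points along the fingers, y is the direction in which the jaws open and shut (so a half turn about z gives the same grasp; the last joint's range is limited). The gripper opens to 93 mm and grips with 3 to 60 N. Pads are 15 mm wide; open, the fingers measure 128 mm over their backs; the gripper's body (75 mm by 188 mm) begins 65 mm behind the grasp point.
Start: joints at [1.23, 0.351, 1.652, -0, 1.139, -0.085], TCP at [0.139, 0.532, 0.236] pointing down, gripper open.
Joint ranges: [-2.75, 2.75], [-0.79, 2.1], [0.01, 2.65], [-1.57, 4.71], [0.07, 3.14], [-2.87, 2.87]. Speed limits (rad/s): [2.22, 2.22, 2.79, 3.14, 3.14, 3.14].

## Interface

Orientations are given as a rotation vector (axis times angle).
In Python, from workcell import bot, eyes gives the robot as it stands. The module is installed in compiled form; this text tells all that it offers.
- The arm moves only by the tool servo_tool, never from a script. Its argument "targets" is a list of rows, each an object with "slide": the shift along the world's x, y, z in mm, a list of three; "delta_rot": the turn, a rotation vector about the world's x, y, z in rad, a list of three; "jaw": the opening, from -1 (shut) to 1 (fully open), so that 0 is half open. In form: [{"slide": [tx, ty, tz], "delta_rot": [wx, wy, wz], "jaw": jaw}, ...]. A call has 1 to 10 rows; each row is the pose to reach, as a shift and turn from the pose commanded when the call began; what a row does not reach only later rows make up. A row lasts 1/8 s, in which the tool goes at most 62.5 mm and 10.7 degrees, less where a joint would pass 70% of its speed; a pose out of reach is approached as far as the arm can. A call with a gripper value outside its range is refused whole. The fingers move at their own pace and stop on an object; "squeeze" is the grip in N (left out, the last holds). Time passes only in rows, so rows that repeat a pose let the fingers close. It gives the time, the measured TCP pose, the force and the opening at its end, in the units of the state.
- bot.observe(): the state, without advancing time (a new reading comes with each control period).
- eyes.snapshot(name): name is "scene" or "top" or "wrist"; returns a dict with "pixels" (480x640x3 uint8, red, green, blue), "depth" (480x640 float32, m along the optical axis (not along the pixel's ray), 0 where there is no reading), "vfov" (degrees; the focal length in pixels is half the picture's height over the tangent of half this angle, whatever the lens; pixels are square), "cx", "cy" (the principal point, pixels), "pose" (4x4, takes a point from camera to world coordinates); the wrist camera has in their place "T_tool_cam" (4x4, takes a point from camera to tool coordinates, whose origin is the TCP and whose axes are the flange's). Camera axes: x right, y down, z forward; pixel columns grow to the right and rows downward; lengths in m; the calibration is good to about 2 mm. A picture is of the moment at which its call begins: read the wrist's pose just before it.
- bot.sign_off(): hands the job in, once; it reports no verdict.
The state is a dict: "t": time; "q": joint angles; "joint_velocities": joint speeds; "effort": joint torques, N m; "eef_pos": TCP position; "orientation": TCP orientation; "wrist_force": force on the tool from outside, world axes, zero at the start; "ft_torque": the same for the moment, N m; "width": finger opening in m.
Only numpy, scipy, OpenCV 4.12 (cv2) and the standard library are available. Lean on these libraries where they do the work, as an engineer would, in place of code of your own. Each camera call takes 0.05 s, during which the arm holds its last target.

## Task

Put the cabinet's loose carrying handle away: clip its snap hook onto the steel eye on the bench by pushing the sprung gate against the eye's upright bar until the bar is inside the hook and the gate has snapped fully shut behind it. Leave the handle lying flat on the bench, clipped on, and do not disturb the similar handle with the open J hook and no gate.

Things in the scene. Friction and masses are not known exactly. Their poses are not given: they have to be found in the camera images.
- clip_grip (a point): Centre of the snap-hook handle's white grip, 70 (x) x 30 x 28 mm high, so 14 mm above the bench; loose, 0.24 kg, centre of mass near here. z up, x to the hook: a flat U of 12 mm round steel, 6 mm up, inner back at x=47 mm, prongs at y=-26 and +26 (40 clear), tips flared to 80 wide at x=135. The gate shuts the mouth at x=117. Clipped on: bar between the prongs, at best at x = 52 to 80 mm.
- gate (a joint): Sprung gate, an 8 mm bar across the hook's mouth, hinged on the prong at y=-26 mm, rad: 0 shut, grows as it is pushed inward (towards the grip) to 1.45; it cannot open outward and springs shut by itself. Pushing it in takes 1 to 6 N. A bar entering between y = -6 and +13 mm passes it; it stays ajar until the bar is at x below about 80 mm.
- eye_bar (a point): Eye fixed to the bench: upright 10 mm round steel bar, bent over at 50 mm height towards its +y into a grey block (40 x 40 x 58 mm high, centre 85 mm to +y): a closed arch 60 mm wide. Point: on the bar's axis, 20 mm above the bench. z up; x level, square to the arch, away from the robot: the hook's way on, one prong through the arch. A like block with only a level peg is not the eye.
- plain_grip (a point): The handle to leave alone, loose: the same white 70 x 30 x 28 mm grip (this point is its centre, 14 mm above the bench; x points to its hook), but with a single open J hook of 12 mm steel bar reaching to x=121 mm and 42 mm to +y, and no gate.

How it is judged:
By the outcome, as a careful person would: the job done as asked, in the order asked, and still so for the second after the job is handed in, with the robot touching nothing.
It also fails if it takes over 42 s, if anything falls off the work surface, if the arm or the gripper's body presses on something with over 40 N, if the wrist force passes 120 N, or if a joint passes its speed limit or range.

## Working session

There is one attempt and no reset: what is moved stays moved. The work goes in short steps, Python scripts to look and compute and a tool call to move; the robot and the scene stay as the last step left them, time stands still between calls to the robot, and variables do not carry over. Pictures are saved under pics/ and viewed, and the job is handed in when it is done.

Besides the shell and the picture viewer there is one more tool, called after "Call:" as name([rows], argument=value, ...), one row to a line, values as JSON. servo_tool: Moves the arm, as the interface text tells. Its arguments: {"type":"object","properties":{"targets":{"type":"array","items":{"type":"object","properties":{"slide":{"type":"array","items":{"type":"number"}},"delta_rot":{"type":"array","items":{"type":"number"}},"jaw":{"type":"number"}}}},"squeeze":{"type":"number"}},"required":["targets"]}

```bash
mkdir -p pics; cat > h.py <<'E'
import numpy as np,cv2
from workcell import bot,eyes
from scipy.spatial.transform import Rotation as R
def snap(n,f):
    s=bot.observe(); d=eyes.snapshot(n)
    if n=="wrist":
        T=np.eye(4);T[:3,:3]=R.from_rotvec(s["orientation"]).as_matrix();T[:3,3]=s["eef_pos"]
        d["pose"]=T@d["T_tool_cam"]
    cv2.imwrite(f"pics/{f}.png",d["pixels"][:,:,::-1])
    np.savez(f"pics/{f}.npz",**{k:d[k] for k in("pixels","depth","vfov","cx","cy","pose")})
    return d
def load(f): return dict(np.load(f"pics/{f}.npz"))
def pt(d,u,v,z=None):
    f=240/np.tan(np.radians(float(d["vfov"]))/2)
    r=np.array([(u-d["cx"])/f,(v-d["cy"])/f,1.]); P=d["pose"]
    if z is None:
        k=float(d["depth"][int(round(v)),int(round(u))])
    else:
        w=P[:3,:3]@r; k=(z-P[2,3])/w[2]
    return P[:3,:3]@(r*k)+P[:3,3]
def crop(f,x0,y0,x1,y1,k):
    im=cv2.imread(f"pics/{f}.png")[y0:y1,x0:x1]
    cv2.imwrite(f"pics/{f}_c{x0}_{y0}.png",cv2.resize(im,None,fx=k,fy=k,interpolation=cv2.INTER_CUBIC))
E
python3 - <<'E'
from h import *
for n in("scene","top"):
    d=snap(n,n+"0"); print(n,d["vfov"],d["pose"].round(3).tolist())
s=bot.observe();print({k:np.round(v,3).tolist() for k,v in s.items()})
E
```

```text
scene 52.43175765830961 [[0.095, 0.624, -0.776, 1.132], [0.995, -0.056, 0.076, -0.105], [0.004, -0.78, -0.626, 0.464], [0.0, 0.0, 0.0, 1.0]]
top 42.85636315054978 [[-0.021, -0.988, 0.15, 0.483], [-1.0, 0.02, -0.002, -0.038], [-0.001, -0.15, -0.989, 1.04], [0.0, 0.0, 0.0, 1.0]]
{'t': 0.1, 'q': [1.23, 0.351, 1.652, -0.0, 1.139, -0.085], 'joint_velocities': [0.002, -0.001, -0.002, -0.001, 0.002, 0.001], 'effort': [0.001, -49.803, -28.57, 0.07, 0.024, -0.0], 'eef_pos': [0.139, 0.532, 0.235], 'orientation': [-0.401, -3.116, 0.002], 'wrist_force': [-0.252, -0.131, 0.226], 'ft_torque': [0.024, -0.037, -0.015], 'width': 0.093}
```

View pics/top0.png

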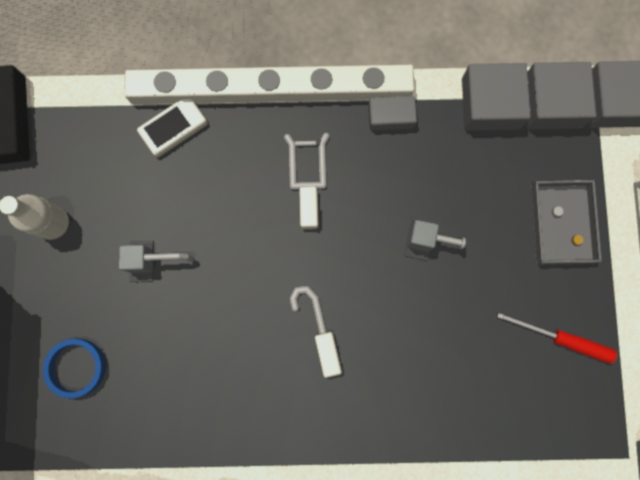

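View pics/scene0.png

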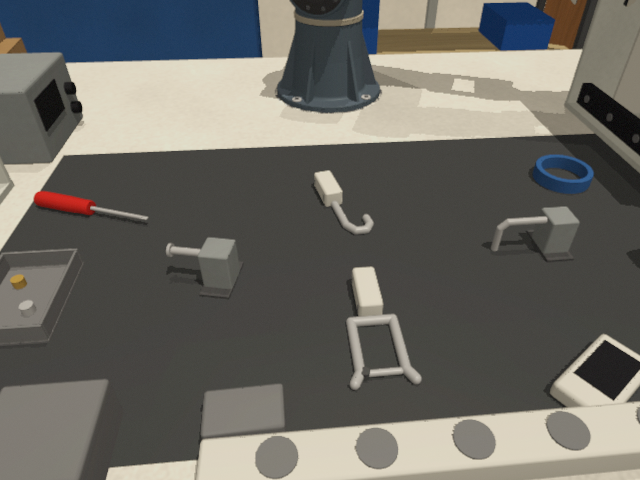

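```bash
python3 - <<'E'
from h import *
crop("top0",260,120,360,240,5)
crop("top0",105,225,215,295,7)
crop("scene0",480,190,600,280,6)
E
```

```text
(no output)
```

View pics/top0_c260_120.png

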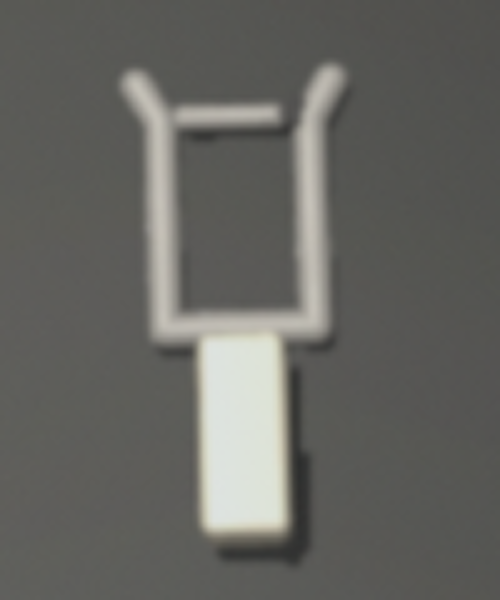

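View pics/top0_c105_225.png

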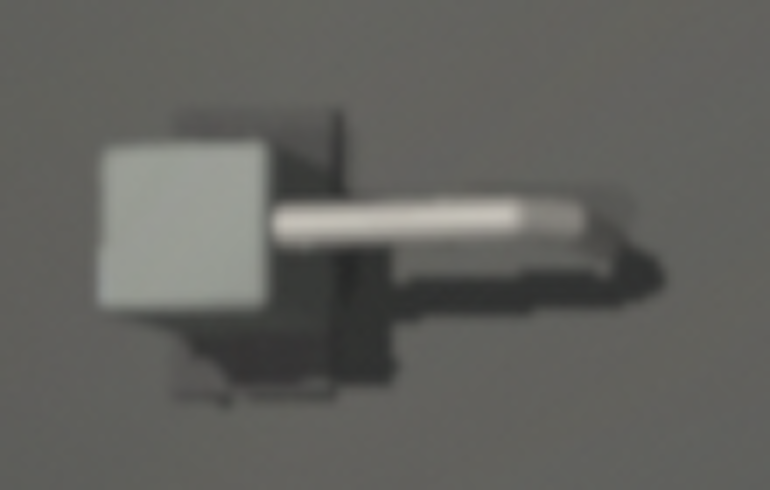

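View pics/scene0_c480_190.png

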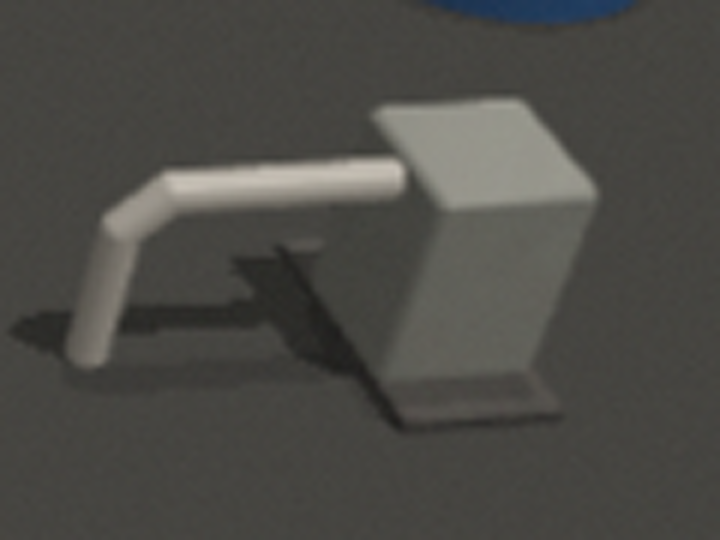

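```bash
python3 - <<'E'
from h import *
crop("scene0",330,255,440,395,5)
d=load("top0")
P=lambda n,u,v,z:print(n,(pt(d,u,v,z)*1000).round(1))
c=lambda x,y:(260+x/5,120+y/5)
# grip top corners
for n,x,y in(("gTL",200,336),("gTR",282,334),("gBR",291,530),("gBL",206,532)):P(n,*c(x,y),.028)
for n,x,y in(("prL top",155,120),("prL bot",166,325),("prR top",312,125),("prR bot",317,325),("tipL",132,82),("tipR",334,76),("gateL",178,118),("gateR",278,116),):P(n,*c(x,y),.006+.006)
e=lambda x,y:(105+x/7,225+y/7)
for n,x,y,z in(("bL",105,145,.058),("bTR",265,142,.058),("bBR",268,303,.058),("bBL",100,306,.058),("rod blk",290,223,.05),("rod end",580,218,.05)):P(n,*e(x,y),z)
s=load("scene0")
f=lambda x,y:(480+x/6,190+y/6)
for n,x,y,z in(("barfoot",87,358,0.0),("barlow centre",95,315,.02),("corner",165,180,.05)):print(n,(pt(s,*f(x,y),z)*1000).round(1))
for n,dd,u,v in(("foot",s,*f(88,350)),("mid",s,*f(105,280)),):print(n,(pt(dd,u,v)*1000).round(1))
E
```

```text
gTL [726.1  -2.8  28. ]
gTR [726.3 -30.6  28. ]
gBR [658.8 -32.4  28. ]
gBL [658.7  -3.8  28. ]
prL top [807.4  12.2  12. ]
prL bot [734.1   9.4  12. ]
prR top [804.4 -42.4  12. ]
prR bot [733.  -42.7  12. ]
tipL [821.3  20.1  12. ]
tipR [822.  -50.4  12. ]
gateL [807.9   4.2  12. ]
gateR [807.9 -30.6  12. ]
bL [627.8 289.5  58. ]
bTR [627.7 252.5  58. ]
bBR [590.2 250.9  58. ]
bBL [590.3 289.6  58. ]
rod blk [609.7 248.5  50. ]
rod end [609.5 181.   50. ]
barfoot [611.9 188.5   0. ]
barlow centre [619.1 183.5  20. ]
corner [606.7 198.4  50. ]
foot [614.9 186.6   5.2]
mid [614.4 186.1  26.8]
```

View pics/scene0_c330_255.png

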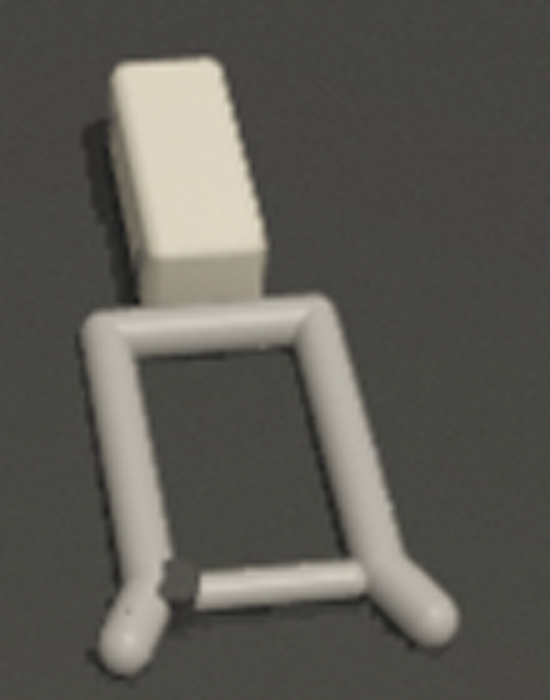

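Call:
servo_tool([
  {"slide": [276, -275, -20], "delta_rot": [0, 0, 0.138], "jaw": 1},
  {"slide": [276, -275, -20], "delta_rot": [0, 0, 0.138], "jaw": 1},
  {"slide": [276, -275, -20], "delta_rot": [0, 0, 0.138], "jaw": 1},
  {"slide": [276, -275, -20], "delta_rot": [0, 0, 0.138], "jaw": 1},
  {"slide": [276, -275, -20], "delta_rot": [0, 0, 0.138], "jaw": 1},
  {"slide": [276, -275, -20], "delta_rot": [0, 0, 0.138], "jaw": 1},
], squeeze=30)

```text
t: 0.85
eef_pos: [0.4055, 0.2661, 0.2163]
orientation: [-0.185, -3.136, -0.0]
wrist_force: [0.8, 1.5, 0.3]
width: 0.0929
```

```bash
python3 - <<'E'
from h import *
d=snap("wrist","w0");s=bot.observe();print({k:np.round(v,3).tolist() for k,v in s.items() if k in("t","q","eef_pos","orientation")})
E
```

```text
{'t': 0.9, 'q': [0.474, 0.258, 1.834, -0.002, 1.049, -0.975], 'eef_pos': [0.41, 0.262, 0.216], 'orientation': [0.189, 3.134, -0.002]}
```

View pics/w0.png

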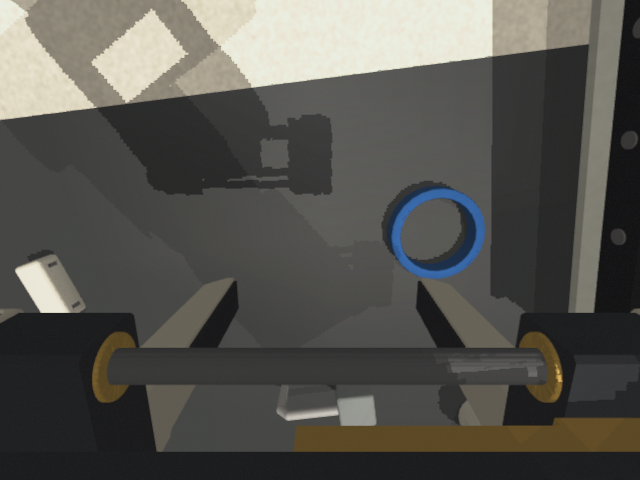

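Call:
servo_tool([
  {"slide": [277, -274, -90], "delta_rot": [0, 0, 0.138], "jaw": 1},
  {"slide": [277, -274, -90], "delta_rot": [0, 0, 0.138], "jaw": 1},
  {"slide": [277, -274, -90], "delta_rot": [0, 0, 0.138], "jaw": 1},
  {"slide": [277, -274, -90], "delta_rot": [0, 0, 0.138], "jaw": 1},
  {"slide": [277, -274, -90], "delta_rot": [0, 0, 0.138], "jaw": 1},
  {"slide": [277, -274, -90], "delta_rot": [0, 0, 0.138], "jaw": 1},
  {"slide": [277, -274, -90], "delta_rot": [0, 0, 0.138], "jaw": 1},
  {"slide": [277, -274, -90], "delta_rot": [0, 0, 0.138], "jaw": 1},
  {"slide": [277, -274, -90], "delta_rot": [0, 0, 0.138], "jaw": 1},
])

```text
t: 2.02
eef_pos: [0.6808, -0.0054, 0.1264]
orientation: [0.032, -3.141, -0.0]
wrist_force: [0.6, 0.2, 0.2]
width: 0.0929
```

```bash
python3 - <<'E'
from h import *
d=snap("wrist","w1");s=bot.observe();print({k:np.round(v,4).tolist() for k,v in s.items() if k in("t","q","eef_pos","orientation")})
E
```

```text
{'t': 2.075, 'q': [-0.0759, 0.6994, 1.3677, 0.0002, 1.0746, -1.668], 'eef_pos': [0.6808, -0.0051, 0.1267], 'orientation': [0.0333, -3.1413, -0.0003]}
```

View pics/w1.png

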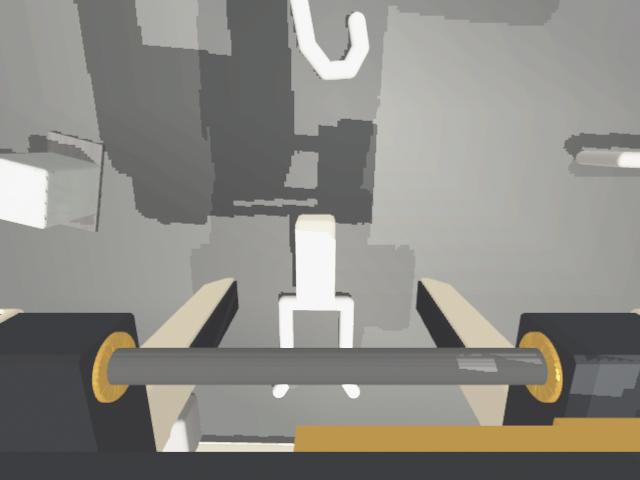

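```bash
python3 - <<'E'
from h import *
d=load("w1")
crop("w1",270,205,370,405,3)
for u,v in((298,232),(335,232),(334,305),(298,307)):print((pt(d,u,v,.028)*1000).round(1))
for u,v in((287,300),(286,340),(346,300),(347,340)):print((pt(d,u,v,.012)*1000).round(1))
E
```

```text
[668.3 -27.2  28. ]
[667.7  -0.   28. ]
[726.3   0.8  28. ]
[728.6 -27.2  28. ]
[730.4 -37.6  12. ]
[767.7 -38.8  12. ]
[729.4  11.1  12. ]
[766.7  13.3  12. ]
```

View pics/w1_c270_205.png

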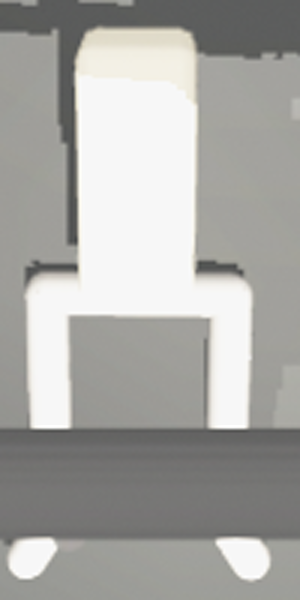

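Call:
servo_tool([
  {"slide": [12, -10, -20], "delta_rot": [0, 0, 0], "jaw": 1},
  {"slide": [12, -10, -65], "delta_rot": [0, 0, 0], "jaw": 1},
  {"slide": [12, -10, -95], "delta_rot": [0, 0, 0], "jaw": 1},
  {"slide": [12, -10, -106], "delta_rot": [0, 0, 0], "jaw": 1},
  {"slide": [12, -10, -106], "delta_rot": [0, 0, 0], "jaw": 1},
  {"slide": [12, -10, -106], "delta_rot": [0, 0, 0], "jaw": -0.4},
  {"slide": [12, -10, -106], "delta_rot": [0, 0, 0], "jaw": -0.6},
  {"slide": [12, -10, -106], "delta_rot": [0, 0, 0], "jaw": -0.8},
  {"slide": [12, -10, -106], "delta_rot": [0, 0, 0], "jaw": -0.8},
  {"slide": [12, -10, -106], "delta_rot": [0, 0, 0], "jaw": -0.8},
], squeeze=30)

```text
t: 3.32
eef_pos: [0.6934, -0.0163, 0.0204]
orientation: [-0.032, 3.141, -0.0]
wrist_force: [0.4, 0.7, 0.0]
width: 0.0476
```

Call:
servo_tool([
  {"slide": [0, 0, 0], "delta_rot": [0, 0, 0], "jaw": -1},
  {"slide": [0, 0, 0], "delta_rot": [0, 0, 0], "jaw": -1},
  {"slide": [0, 0, 0], "delta_rot": [0, 0, 0], "jaw": -1},
  {"slide": [0, 0, 0], "delta_rot": [0, 0, 0], "jaw": -1},
  {"slide": [0, 0, 0], "delta_rot": [0, 0, 0], "jaw": -1},
], squeeze=40)

```text
t: 3.95
eef_pos: [0.6934, -0.0161, 0.0204]
orientation: [0.032, -3.141, -0.0]
wrist_force: [-1.2, 1.7, 0.5]
width: 0.0297
```

Call:
servo_tool([
  {"slide": [0, 0, 30], "delta_rot": [0, 0, 0], "jaw": -1},
  {"slide": [0, 0, 80], "delta_rot": [0, 0, 0], "jaw": -1},
  {"slide": [-40, 32, 80], "delta_rot": [0, 0, -0.02], "jaw": -1},
  {"slide": [-80, 64, 80], "delta_rot": [0, 0, -0.02], "jaw": -1},
  {"slide": [-120, 95, 80], "delta_rot": [0, 0, -0.02], "jaw": -1},
  {"slide": [-160, 126, 80], "delta_rot": [0, 0, -0.02], "jaw": -1},
  {"slide": [-200, 158, 80], "delta_rot": [0, 0, -0.02], "jaw": -1},
  {"slide": [-235, 185, 80], "delta_rot": [0, 0, -0.02], "jaw": -1},
  {"slide": [-253, 199, 80], "delta_rot": [0, 0, -0.02], "jaw": -1},
  {"slide": [-253, 199, 80], "delta_rot": [0, 0, -0.02], "jaw": -1},
])

```text
t: 5.2
eef_pos: [0.4396, 0.1832, 0.1004]
orientation: [0.003, -3.141, 0.001]
wrist_force: [0.4, -0.3, -2.8]
width: 0.0302
```

Call:
servo_tool([
  {"slide": [0, 0, -35], "delta_rot": [0, 0, 0], "jaw": -1},
  {"slide": [0, 0, -65], "delta_rot": [0, 0, 0], "jaw": -1},
  {"slide": [0, 0, -76], "delta_rot": [0, 0, 0], "jaw": -1},
  {"slide": [0, 0, -76], "delta_rot": [0, 0, 0], "jaw": -1},
])

```text
t: 5.7
eef_pos: [0.4408, 0.1824, 0.0242]
orientation: [-0.0, -3.141, 0.0]
wrist_force: [0.1, -0.4, -2.5]
width: 0.0297
```

```bash
python3 - <<'E'
from h import *
d=snap("top","t1");d=snap("scene","s1");s=bot.observe();print({k:np.round(v,4).tolist() for k,v in s.items() if k in("t","q","eef_pos","orientation","wrist_force","width")})
crop("t1",90,220,290,400,4)
crop("s1",440,120,600,280,4)
E
```

```text
{'t': 5.8, 'q': [0.2952, 0.5659, 1.9755, -0.0001, 0.5989, -1.2755], 'eef_pos': [0.4412, 0.1827, 0.0252], 'orientation': [-0.0, 3.1403, 0.0005], 'wrist_force': [0.3793, 0.546, -2.3855], 'width': 0.0296}
```

View pics/t1_c90_220.png

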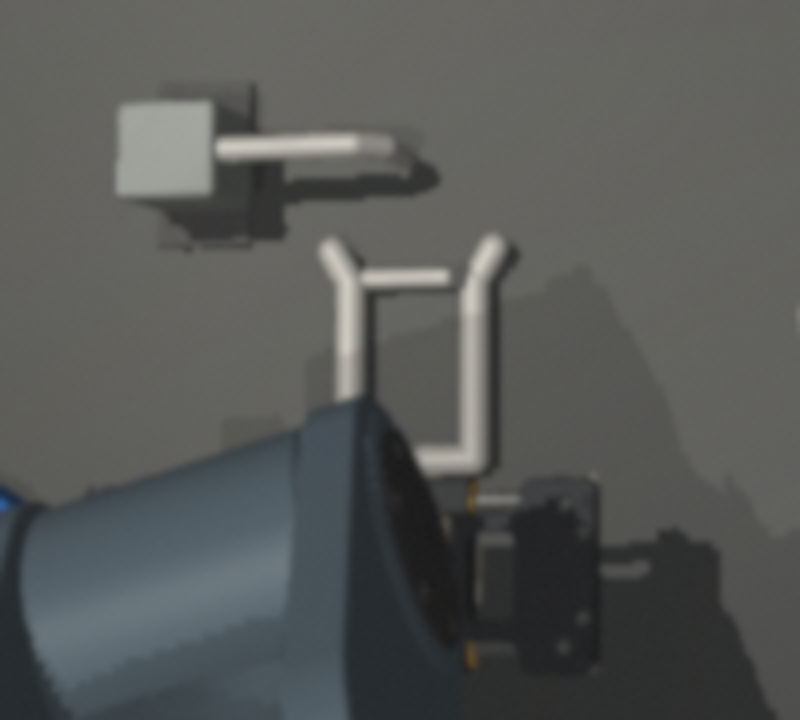

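View pics/s1_c440_120.png

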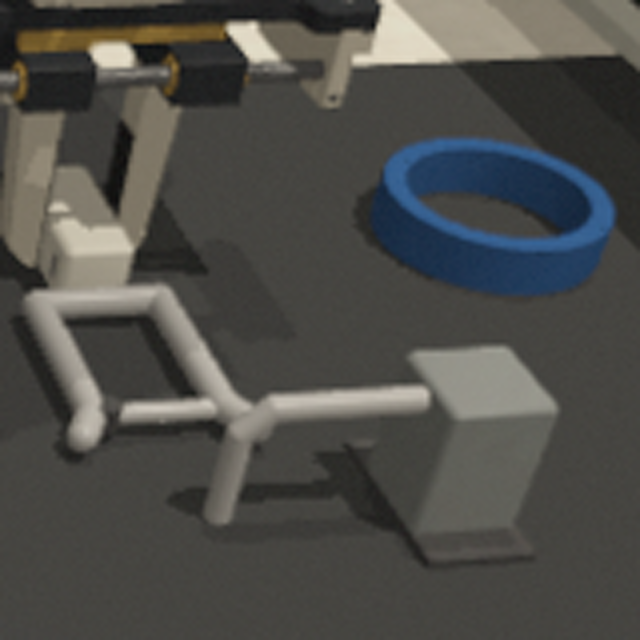

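```bash
python3 - <<'E'
from h import *
d=load("t1");s=load("s1")
c=lambda x,y:(90+x/4,220+y/4)
e=lambda x,y:(440+x/4,120+y/4)
for n,x,y in(("pL",348,290),("pL2",346,385),("pR",476,290),("pR2",476,450),("tL",330,245),("tR",494,242)):print(n,(pt(d,*c(x,y),.017)*1000).round(1))
print("gate",(pt(d,*c(400,277),.015)*1000).round(1))
for n,x,y,z in(("rodend top",392,146,.045),("rodblk",220,148,.055)):print(n,(pt(d,*c(x,y),z)*1000).round(1))
for n,x,y,z in(("foot",218,515,0.004),("up",240,440,.04),("gate L",120,412,.015),("gate R",215,408,.015),("pRbase",160,297,.017),("pLbase",38,303,.017),("pRtop",235,405,.017),("pLtop",92,392,.017)):print(n,(pt(s,*e(x,y),z)*1000).round(1))
for x,y in((220,505),(228,475),(236,445)):print((pt(s,*e(x,y))*1000).round(1))
crop("t1",170,245,210,280,18)
E
```

```text
pL [552.9 205.6  17. ]
pL2 [513.5 205.9  17. ]
pR [551.8 152.2  17. ]
pR2 [485.7 151.7  17. ]
tL [571.8 213.5  17. ]
tR [571.7 144.8  17. ]
gate [558.  184.4  15. ]
rodend top [609.5 181.9  45. ]
rodblk [608.9 249.4  55. ]
foot [614.4 186.7   4. ]
up [615.8 186.3  40. ]
gate L [564.6 164.1  15. ]
gate R [565.4 201.1  15. ]
pRbase [492.7 204.   17. ]
pLbase [492.5 152.8  17. ]
pRtop [566.7 208.   17. ]
pLtop [553.8 156.2  17. ]
[617.  185.   11.1]
[616.7 185.   24.9]
[617.  184.7  38.8]
```

View pics/t1_c170_245.png

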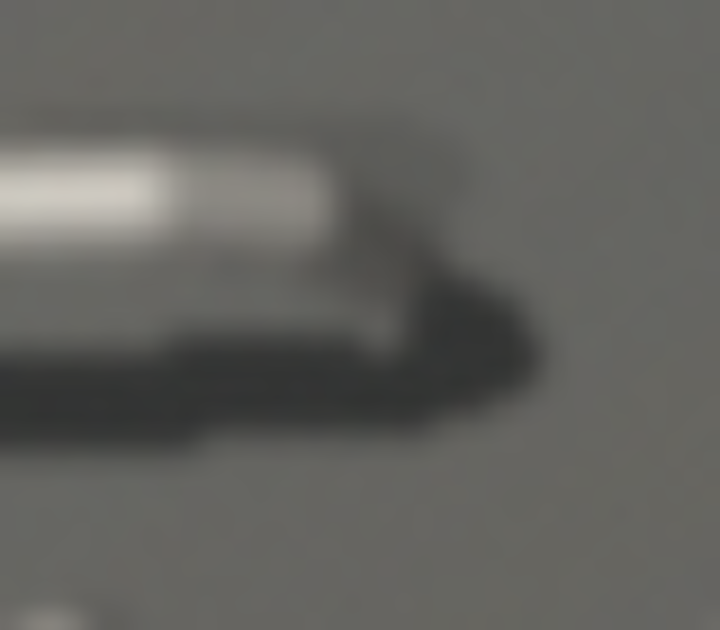

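Call:
servo_tool([
  {"slide": [0, 3, -3], "delta_rot": [0, 0, 0], "jaw": -1},
  {"slide": [15, 3, -3], "delta_rot": [0, 0, 0], "jaw": -1},
  {"slide": [30, 3, -3], "delta_rot": [0, 0, 0], "jaw": -1},
  {"slide": [40, 3, -3], "delta_rot": [0, 0, 0], "jaw": -1},
  {"slide": [50, 3, -3], "delta_rot": [0, 0, 0], "jaw": -1},
  {"slide": [60, 3, -3], "delta_rot": [0, 0, 0], "jaw": -1},
  {"slide": [70, 3, -3], "delta_rot": [0, 0, 0], "jaw": -1},
  {"slide": [70, 3, -3], "delta_rot": [0, 0, 0], "jaw": -1},
])

```text
t: 6.8
eef_pos: [0.5113, 0.1857, 0.0214]
orientation: [0.0, 3.141, 0.0]
wrist_force: [0.0, -1.9, -2.4]
width: 0.0299
```

```bash
python3 - <<'E'
from h import *
d=snap("top","t2");d=snap("scene","s2");s=bot.observe();print({k:np.round(v,4).tolist() for k,v in s.items() if k in("t","eef_pos","wrist_force","ft_torque","width")})
crop("t2",90,220,290,400,4)
crop("s2",440,120,600,280,4)
E
```

```text
{'t': 6.9, 'eef_pos': [0.5104, 0.1856, 0.0214], 'wrist_force': [-0.3495, -1.3209, -3.3958], 'ft_torque': [-0.2763, 0.0739, -0.171], 'width': 0.0297}
```

View pics/t2_c90_220.png

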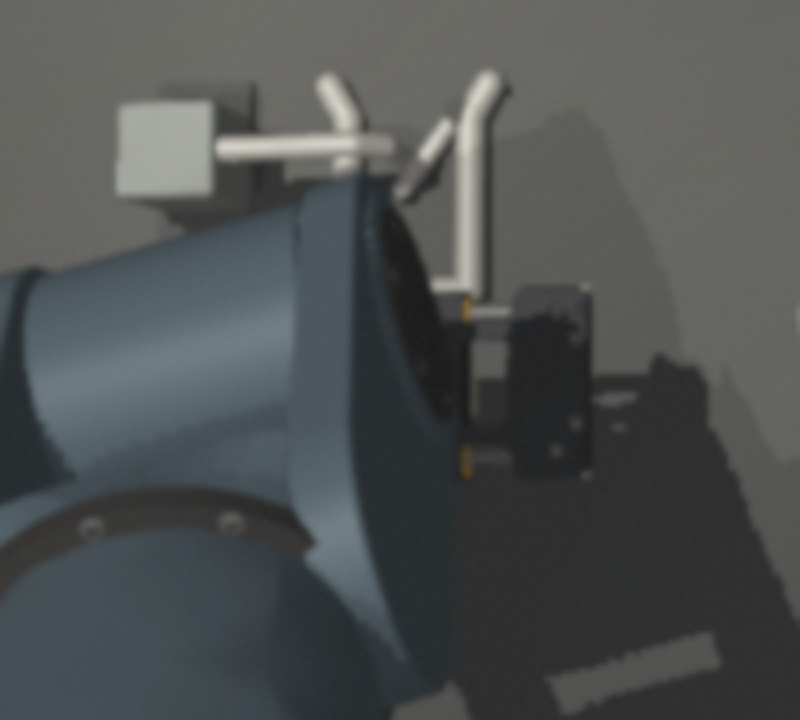

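View pics/s2_c440_120.png

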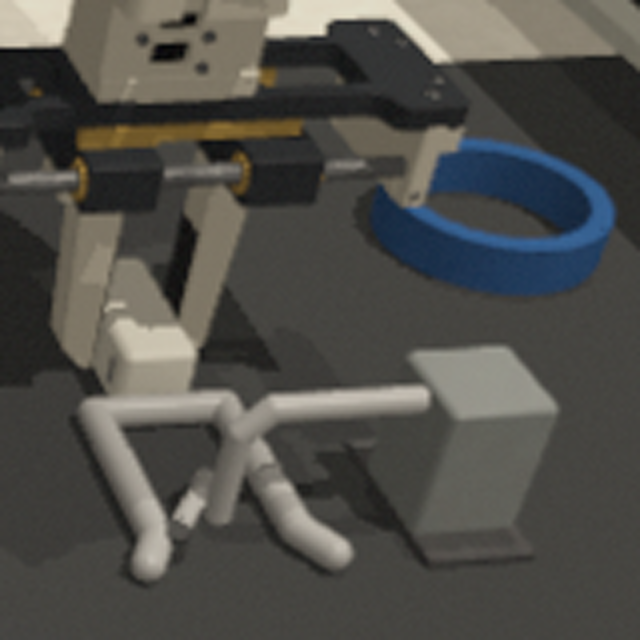

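Top and scene views: the gate is pushed inward by the bar (top crop ~(425,160)), and the bar stands between the prongs. I'll continue pushing.

Call:
servo_tool([
  {"slide": [10, 0, 0], "delta_rot": [0, 0, 0], "jaw": -1},
  {"slide": [20, 0, 0], "delta_rot": [0, 0, 0], "jaw": -1},
  {"slide": [28, 0, 0], "delta_rot": [0, 0, 0], "jaw": -1},
  {"slide": [36, 0, 0], "delta_rot": [0, 0, 0], "jaw": -1},
  {"slide": [36, 0, 0], "delta_rot": [0, 0, 0], "jaw": -1},
  {"slide": [36, 0, 0], "delta_rot": [0, 0, 0], "jaw": -1},
])

```text
t: 7.65
eef_pos: [0.5462, 0.1858, 0.0213]
orientation: [0.0, -3.141, 0.0]
wrist_force: [-0.3, -0.3, -3.1]
width: 0.0294
```

```bash
python3 - <<'E'
from h import *
d=snap("top","t3");d=snap("scene","s3");s=bot.observe();print({k:np.round(v,4).tolist() for k,v in s.items() if k in("t","eef_pos","wrist_force","ft_torque","width")})
crop("t3",90,200,290,350,4)
crop("s3",440,160,600,310,5)
E
```

```text
{'t': 7.75, 'eef_pos': [0.5461, 0.1858, 0.0214], 'wrist_force': [-0.5032, 0.4339, -3.1529], 'ft_torque': [-0.0034, 0.0652, -0.0286], 'width': 0.0294}
```

View pics/t3_c90_200.png

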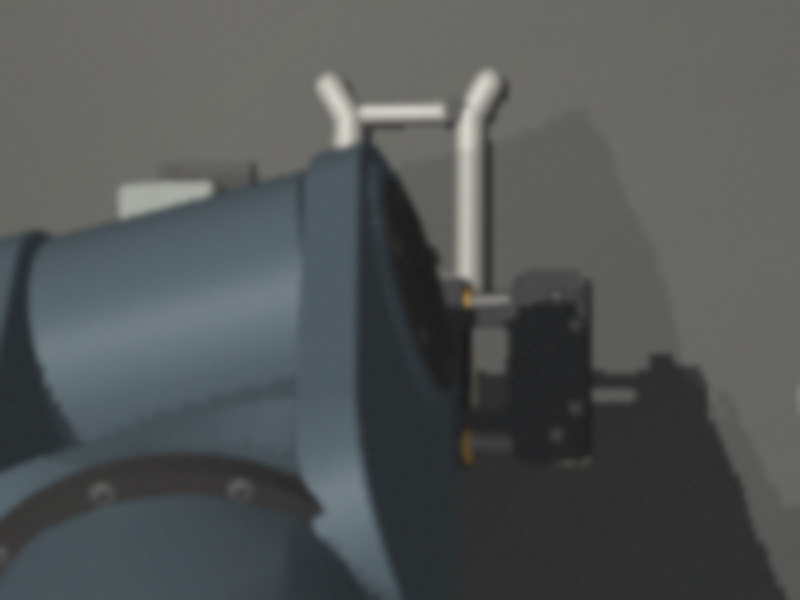

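View pics/s3_c440_160.png

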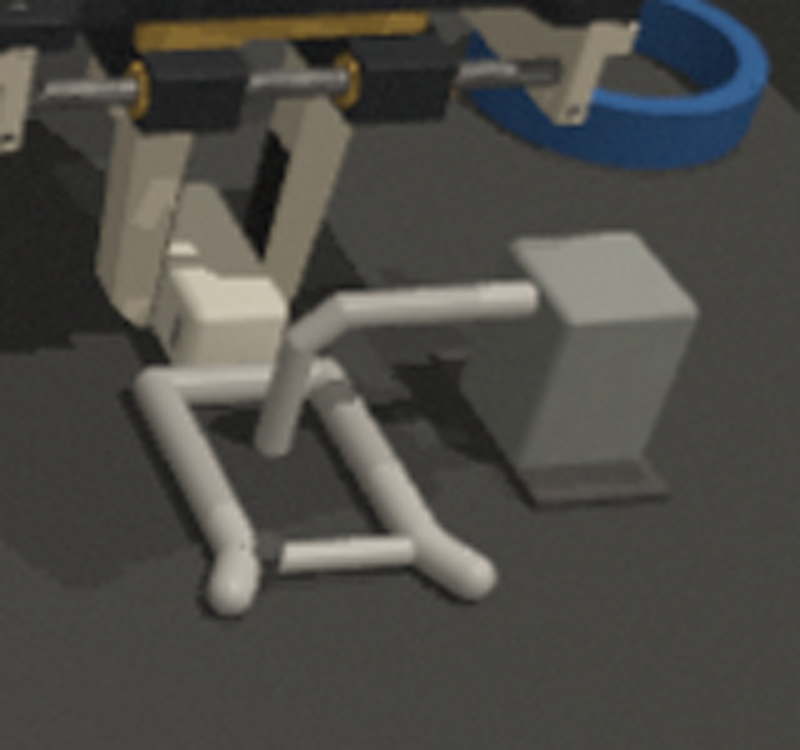

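The gate is fully shut behind the bar (scene crop: gate at about y=553, bar foot at (272,445) inside the hook). Next I set the handle down and release.

Call:
servo_tool([
  {"slide": [0, 0, -1], "delta_rot": [0, 0, 0], "jaw": -1},
  {"slide": [0, 0, -1], "delta_rot": [0, 0, 0], "jaw": -0.3},
  {"slide": [0, 0, -1], "delta_rot": [0, 0, 0], "jaw": 0.2},
  {"slide": [0, 0, -1], "delta_rot": [0, 0, 0], "jaw": 0.4},
  {"slide": [0, 0, -1], "delta_rot": [0, 0, 0], "jaw": 0.4},
  {"slide": [0, 0, -1], "delta_rot": [0, 0, 0], "jaw": 0.4},
  {"slide": [0, 0, -1], "delta_rot": [0, 0, 0], "jaw": 0.4},
])

```text
t: 8.62
eef_pos: [0.5464, 0.1857, 0.0204]
orientation: [-0.0, 3.142, -0.0]
wrist_force: [-0.0, 0.0, 0.4]
width: 0.0651
```

Call:
servo_tool([
  {"slide": [0, 0, 15], "delta_rot": [0, 0, 0], "jaw": 0.4},
  {"slide": [0, 0, 45], "delta_rot": [0, 0, 0], "jaw": 0.4},
  {"slide": [0, 0, 100], "delta_rot": [0, 0, 0], "jaw": 0.4},
  {"slide": [-60, 0, 150], "delta_rot": [0, 0, 0], "jaw": 0.4},
  {"slide": [-110, 0, 180], "delta_rot": [0, 0, 0], "jaw": 0.4},
  {"slide": [-160, 0, 200], "delta_rot": [0, 0, 0], "jaw": 0.4},
  {"slide": [-180, 0, 220], "delta_rot": [0, 0, 0], "jaw": 0.4},
  {"slide": [-180, 0, 220], "delta_rot": [0, 0, 0], "jaw": 0.4},
])

```text
t: 9.62
eef_pos: [0.3662, 0.1861, 0.2425]
orientation: [-0.002, 3.138, 0.002]
wrist_force: [-0.8, 0.6, 0.1]
width: 0.0648
```

```bash
python3 - <<'E'
from h import *
d=snap("top","t4");d=snap("scene","s4");s=bot.observe();print({k:np.round(v,4).tolist() for k,v in s.items() if k in("t","eef_pos","wrist_force","width")})
crop("s4",440,160,600,310,5)
E
```

```text
{'t': 9.725, 'eef_pos': [0.367, 0.1858, 0.2406], 'wrist_force': [0.8223, 0.8964, -0.0722], 'width': 0.0654}
```

View pics/t4.png

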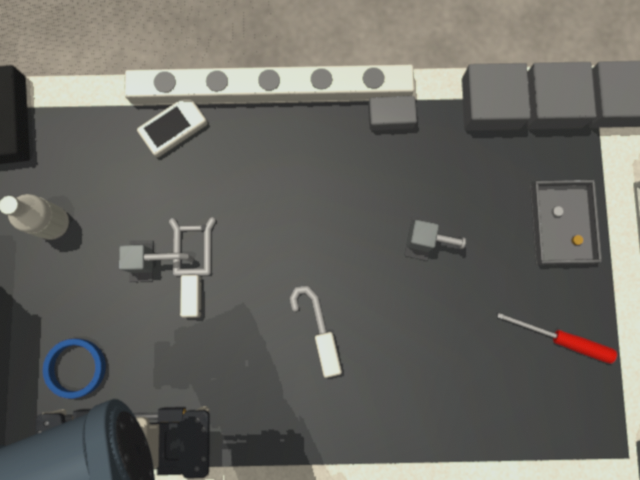

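View pics/s4_c440_160.png

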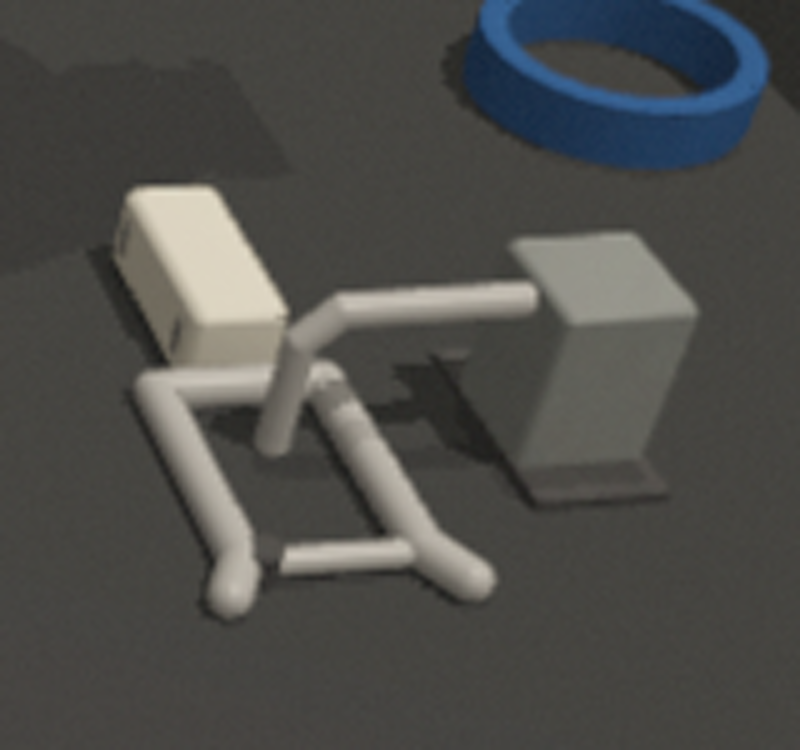

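```bash
python3 -c "
from h import *
bot.sign_off()"
```

```text
the job is handed in; nothing more can be done
```

The snap-hook handle is clipped onto the steel eye, and I handed the job in at about 9.7 s.

I gripped it by its white grip and carried it in front of the eye. I then pushed it about 106 mm in +x until the bar was inside the hook, set it down and backed the arm away.

**Last checks:** In the final pictures the bar stands between the prongs, about 64 mm from the grip centre. The gate is shut straight across the mouth and the handle lies flat. The J-hook handle looks to be exactly where it was, and nothing touches the robot. The forces I read after each move stayed under 4 N.

**Disagreement:** The cameras put the held handle about 3 to 4 mm lower in y than the arm did. I lined it up with the bar using the camera positions of both, and the bar passed the gate cleanly.

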